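# Start the filler plug of a tiller gearbox

## Robot

A 6-joint arm with a two-finger parallel gripper is mounted at the origin on the work surface. World frame = base frame: x ahead of the robot, y to its left, z up, the work surface at z = 0. Lengths are in m, angles in rad, forces in N, time in s.
With the tool pointing down it reaches from about 0.425 to 0.95 m from the base axis. Payload 3.5 kg.
Tool frame: the origin (TCP) lies midway between the tips of the shut fingers; the grasp point (between the pads) lies 19 mm behind it; z points along the fingers, y is the line along which they close (so a half turn about z gives the same grasp; the last joint's range is limited). The gripper opens to 85 mm and grips with 20 to 120 N. Pads are 22 mm wide; open, the fingers measure 114 mm over their backs; the gripper's body (76 mm by 85 mm) begins 54 mm behind the grasp point. The pads swing forward as they close: fully open they stand 13 mm farther back than shut.
Start: joints at [-1.47, 0.286, 1.577, -0, 1.279, -0.15], TCP at [0.168, -0.654, 0.21] pointing down, gripper open.
Joint ranges: [-2.77, 2.77], [-0.9, 2.22], [0.21, 2.48], [-1.53, 4.67], [0.24, 2.81], [-2.84, 2.84]. Speed limits (rad/s): [2.79, 2.79, 3.14, 3.14, 3.14, 3.14].

## Interface

Orientations are given as a unit quaternion [x, y, z, w].
In Python, from plant import * gives the robot as it stands.
- The arm moves only by the tool move_arm, never from a script. Its argument "moves" is a list of rows, each a list of 3 entries, a list of its own where there are three numbers: the opening, from 0 (shut) to 1 (fully open), then the shift along the tool's x, y, z in m, then the turn, a rotation vector about the tool's x, y, z in rad. A call has exactly 10 rows; each row shifts and turns the commanded pose from where the row before left it, along the tool's axes as they then stand; what a row does not reach is not made up. A row lasts 1/12 s, in which the tool goes at most 41.7 mm and 7.16 degrees, less where a joint would pass 70% of its speed; a pose out of reach is approached as far as the arm can. A call is refused whole if a number of a shift passes 0.0417 or a number of a turn 0.125, either way. A call with a gripper value outside its range is refused whole. The fingers move at their own pace and stop on an object; "grip_force" is the grip in N (left out, the last holds). Time passes only in rows, so rows that do not move let the fingers close, or fill a call up. It gives the time, the measured TCP pose, the force, the opening and the grip force at its end, in the units of the state.
- get_state(): the state, without advancing time (a new reading comes with each control period).
- read_camera(name): name is "side" or "top"; returns the picture (400x640x3 uint8, red, green, blue); there is no depth.
- camera_params(name): a dict with "fx", "fy", "cx", "cy" (pixels), "k1" (the pictures are not rectified: a ray, as slopes to the right and down, at radius r is drawn at 1 + k1 r^2 times it, then the intrinsics apply), "rvec" (rotation vector, rad) and "tvec" (3), from world to camera coordinates, as OpenCV has them. Camera axes: x right, y down, z forward; pixel columns grow to the right and rows downward; lengths in m; the calibration is good to about 2 mm. A picture is of the moment at which its call begins. camera_params takes no time and is no camera call.
- sign_off(): hands the job in; it is judged then, once.
The state is a dict: "time": time; "qpos": joint angles; "dq": joint speeds; "joint_efforts": joint torques, N m; "eef_pos": TCP position; "tcp_rot": TCP orientation; "contact_force": force on the tool from outside, world axes, zero at the start; "wrist_torque": the same for the moment, N m; "opening": opening from 0.0 (shut) to 1.0 (fully open); "finger_force": force on a finger pad.
Only numpy, scipy, OpenCV 4.12 (cv2) and the standard library are available. Lean on these libraries where they do the work, as an engineer would, in place of code of your own. Each camera call takes 0.05 s, during which the arm holds its last target. There are 200 camera calls.

## Task

The little tiller gearbox has just been topped up with oil: close it up. First turn its black selector knob to neutral, the white dot; then start the yellow filler plug, which sits loose in its boss, the careful way: turn it backward (anticlockwise from above) until its thread is felt to drop, then turn it forward one full turn from there, and finish while still gripping it, held at that one turn, for a mate to bring the key. Do not pull the plug up out of its boss, and leave the carburettor, bearing, spanner and can around it alone.

Things in the scene. Friction and masses are not known exactly. Their poses are not given: they have to be found in the camera images.
- gearbox: fixed aluminium gearbox, 158 x 238 mm, top cover 118 mm above the table; its origin is on the table under its middle, its x axis points away from the robot at yaw 0. On the cover, 62 mm to the +y side of the middle, stands the filler boss, and 60 mm to the -y side the selector knob (122 mm apart).
- boss_mouth (a point): centre of the mouth of the round threaded filler boss (outside 46 mm), 130 mm above the table; axes as the gearbox's. The plug turns about the vertical line through this point.
- selector_grip (a point): on the vertical axis of the black selector knob, at the height to grip: the middle of a bar 44 mm long, 12 mm thick and 26 mm high that stands on a 46 mm disc, top 157 mm above the table, point 145 mm. Its x axis runs along the bar; the pointer (white line) is at its -x end.
- selector (a joint): angle of the selector knob in rad, growing clockwise seen from above. Four detents 0.7 apart: 0 = reverse (one red dot), 0.7 = neutral (the big white dot, on the gearbox's +x side), 1.4 = first (one yellow dot), 2.1 = second (two yellow dots). It starts in first or second. Up to 0.15 N m to turn it over a detent; it snaps into the nearest detent when let go.
- plug_grip (a point): on the axis of the yellow filler plug, at the height to grip: the middle of its wing, an upright bar 40 mm long, 12 mm thick and 24 mm high (from 5 to 29 mm above the underside of a flange 43 mm across; the point is 17 mm above that underside). Its x axis runs along the wing. At the start the flange stands about 13 mm clear of the boss, the point about 160 mm above the table.
- plug (a joint): angle of the plug in rad, growing clockwise seen from above (screwing in; right-hand thread), counted from an arbitrary mark. Runs on for many turns; takes about 0.02 N m. The place of the drop is not marked: it lies 0.4 to 1.6 rad backward of the start.
- plug_depth (a joint): height of the plug in m, growing upward; 4 mm a turn. 0 = its thread start rides on the very top of the boss's thread. It starts between -0.001 and 0; turned backward it climbs to 0, then falls to -0.004 (by its 80 g or pressed; a firm grip holds it up); forward from there it screws in: -0.008 after one turn, 1 mm of play; -0.014 is seated. Unthreaded it lifts to 0.012 at most.
- carburettor: loose die-cast carburettor, about 50 x 82 x 88 mm high, 0.45 kg, standing to the +y side of the gearbox; origin under its middle. Bystander.
- bearing: loose steel ball bearing ring, 62 mm across, 16 mm high, lying to the -y side of the gearbox; origin under its middle. Bystander.
- spanner: loose steel spanner, 190 mm long, lying between the gearbox and the robot; origin under its middle, x along it. Bystander.
- oil_can: loose round can, 64 mm across, 105 mm high, standing beyond the gearbox; origin under its middle. Bystander.

How it is judged:
On the way, in this order (a step that is already met when the one before it is completed fails the run):
1. the selector stands in neutral, at the white dot (value of joint selector between 0.55 and 0.85 rad), for 0.2 s.
2. turned backward, the plug has dropped off its thread start by one pitch (within 0.3 rad before and 1.2 rad past that point) (value of joint plug_depth between -0.005 and -0.0027 m and (value of joint plug between 0.8 and 2.3 rad or value of joint plug between -5.48 and -3.98 rad)), for 0.1 s.
At the end, for the whole second after the job is handed in: The plug is one turn into its thread after the drop (plug_depth between -0.0093 and -0.0066 m, about a third of a turn either way), at rest and still gripped by the fingers with more than 2 N; the selector stands in neutral (0.7 +- 0.15 rad) (all of step 1 and value of joint plug_depth between -0.0093 and -0.0066 m and velocity of joint plug between -0.1 and 0.1 rad/s and contact force between the fingers and plug above 2 N); the arm keeps its last pose, push and grip.
It fails at once if the plug is pulled up out of its boss (value of joint plug_depth above 0.006 m).
It fails at once if a bystander is moved by more than 20 mm (distance of any of carburettor, bearing, spanner, oil_can from where it was at the start of the episode above 0.02 m).
It also fails if it takes over 72 s, if anything falls off the work surface, if the arm or the gripper's body presses on something with over 40 N, if the wrist force passes 120 N, or if a joint passes its speed limit or range.

## Working session

There is one attempt and no reset: what is moved stays moved. The work goes in short steps, Python scripts to look and compute and a tool call to move; the robot and the scene stay as the last step left them, time stands still between calls to the robot, and variables do not carry over. Pictures are saved under pics/ and viewed, at most 10 in all, crops included, and the job is handed in when it is done.

Besides the shell and the picture viewer there is one more tool, called after "Emit:" as a command line: name --argument value ..., lists and objects as JSON in quotes. move_arm: Moves the arm, as the interface text tells. Its arguments: {"type":"object","properties":{"moves":{"type":"array"},"grip_force":{"type":"number"}},"required":["moves"]}

```bash
mkdir -p pics; ls
python3 - <<'E'
from plant import *
import cv2
s=get_state(); print(s)
for n in("top","side"):
    im=read_camera(n); cv2.imwrite(f"pics/{n}0.png",im[:,:,::-1]); print(n,camera_params(n))
E
```

```text
pics
{'time': 0.0, 'qpos': array([-1.46999200e+00,  2.87204247e-01,  1.57817436e+00, -1.20808846e-05,
        1.27857229e+00, -1.50020877e-01]), 'dq': array([-5.01264856e-04,  1.16435476e-03, -9.52472732e-04,  3.36732690e-05,
        4.28946503e-04, -8.84751661e-04]), 'joint_efforts': array([ 2.27362943e-04, -4.05976331e+01, -2.92627984e+01, -4.24699840e-05,
        5.77885075e-03,  6.87490214e-06]), 'eef_pos': array([ 0.16747817, -0.6531719 ,  0.20902293]), 'tcp_rot': array([ 9.92145234e-01,  1.25085750e-01,  2.32325901e-05, -1.17890374e-03]), 'contact_force': array([ 0.18214914, -0.72965528, -0.61330299]), 'wrist_torque': array([-0.01662663,  0.02841736, -0.04525307]), 'finger_force': 0.0, 'opening': 1.003563964418281}
top {'fx': 394.8189453226992, 'fy': 394.8189453226992, 'cx': 320.92161288011744, 'cy': 201.2487958687396, 'k1': -0.03554264751501417, 'rvec': array([ 2.11679381, -2.1594787 ,  0.21525545]), 'tvec': array([0.0250918 , 0.61187077, 0.87474034])}
side {'fx': 459.2381369410937, 'fy': 459.2381369410937, 'cx': 307.40168214799087, 'cy': 207.60080113386078, 'k1': -0.030013420662899006, 'rvec': array([ 0.95650381, -2.58048837,  0.90022247]), 'tvec': array([0.45168512, 0.34878138, 0.95316177])}
```

View pics/top0.png

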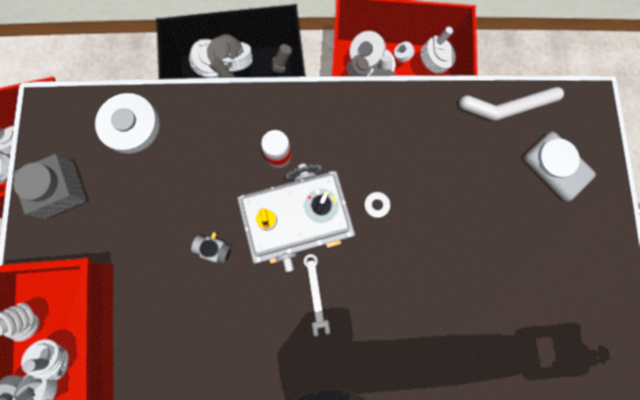

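View pics/side0.png

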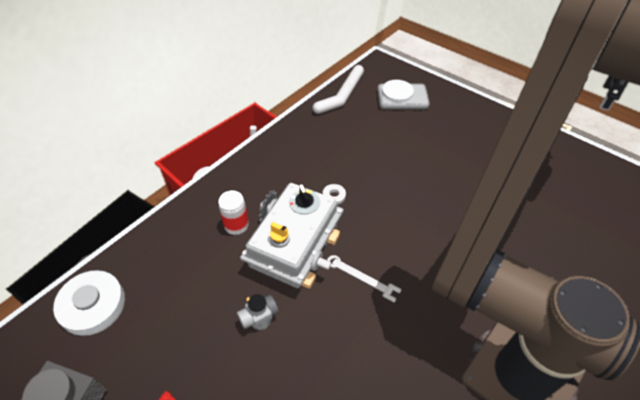

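Top view: the plug is near (265,219), the knob near (321,205), and the robot is at the bottom. I'll enlarge both crops.

Run:
```python
import cv2
a=cv2.imread("pics/top0.png")[165:265,232:362]; cv2.imwrite("pics/topc.png",cv2.resize(a,None,fx=6,fy=6,interpolation=cv2.INTER_CUBIC))
a=cv2.imread("pics/side0.png")[175:295,235:355]; cv2.imwrite("pics/sidec.png",cv2.resize(a,None,fx=5,fy=5,interpolation=cv2.INTER_CUBIC))
```

```text
(no output)
```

View pics/topc.png

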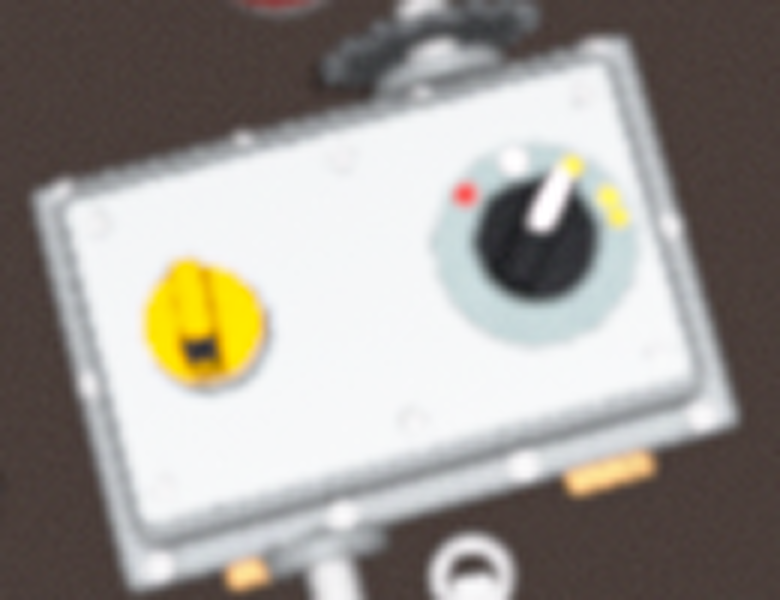

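View pics/sidec.png

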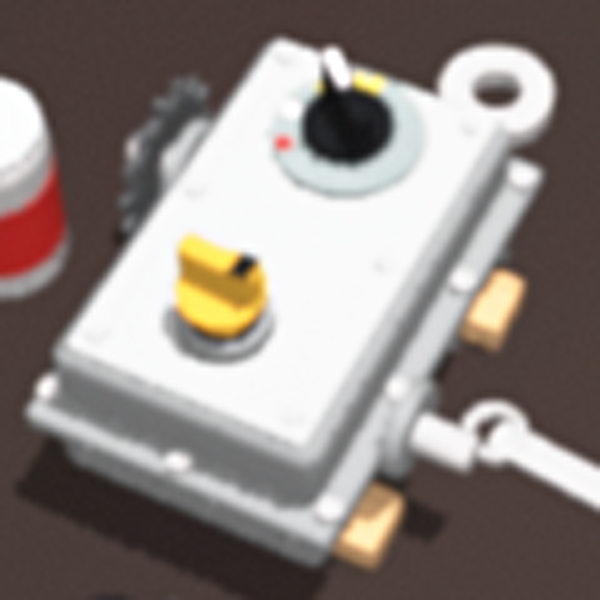

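Top crop: knob disc centre about (537,240) and pointer on the single yellow dot, so it is in first (1.4). The plug flange centre is about (207,324), with its wing from (188,263) to (203,368). Side crop: knob disc about (347,125), flange about (222,298).

```bash
cat > h.py <<'E'
import numpy as np, cv2
from plant import *
from scipy.spatial.transform import Rotation as R
def ray(cam,px):
    c=camera_params(cam); K=np.array([[c['fx'],0,c['cx']],[0,c['fy'],c['cy']],[0,0,1]])
    s=cv2.undistortPoints(np.array([[px]],float),K,np.array([c['k1'],0,0,0]))[0,0]
    M=R.from_rotvec(c['rvec']).as_matrix(); return -M.T@c['tvec'], M.T@np.array([*s,1])
def at(cam,px,z):
    o,d=ray(cam,px); return (o+d*(z-o[2])/d[2])[:2]
def tri(p,q):
    o,d=ray("top",p);a,b=ray("side",q); t=np.linalg.lstsq(np.c_[d,-b],a-o,rcond=None)[0]
    return (o+d*t[0]+a+b*t[1])/2, np.linalg.norm(o+d*t[0]-a-b*t[1])
T=lambda u,v:((u+.5)/6-.5+232,(v+.5)/6-.5+165)
S=lambda u,v:((u+.5)/5-.5+235,(v+.5)/5-.5+175)
E
python3 - <<'E'
from h import *
np.set_printoptions(precision=4,suppress=True)
print("knob",at("top",T(537,240),.131),at("side",S(347,125),.131),tri(T(537,240),S(347,125)))
print("flange",at("top",T(207,324),.147),at("side",S(222,298),.147),tri(T(207,324),S(222,298)))
k=at("top",T(537,240),.131);f=at("top",T(207,324),.147);d=f-k
print("dist",np.hypot(*d),"gearbox yaw",np.arctan2(d[1],d[0])-np.pi/2)
for n,p,z in(("white",(514,160),.119),("y1",(573,167),.119),("red",(466,194),.119),("y2",(614,207),.119)):
    e=at("top",T(*p),z)-k; print(n,e,np.arctan2(e[1],e[0]))
def seg(n,cam,F,a,b,z):
    p,q=at(cam,F(*a),z),at(cam,F(*b),z); print(n,p,q,(p+q)/2,np.hypot(*(p-q)),np.arctan2(*(p-q)[::-1]))
seg("pointer","top",T,(572,165),(541,228),.157)
seg("wing","top",T,(190,268),(203,355),.172)
seg("wingside","side",S,(188,248),(246,264),.172)
s=get_state();print(R.from_quat(s['tcp_rot']).as_matrix())
E
```

```text
knob [0.5912 0.0146] [0.5896 0.0194] (array([0.593 , 0.0148, 0.1239]), np.float64(0.0013572162973354163))
flange [0.5608 0.1308] [0.5573 0.139 ] (array([0.5632, 0.1327, 0.1347]), np.float64(0.0016206339713095033))
dist 0.1201453505311192 gearbox yaw 0.2556517305247181
white [0.0319 0.0075] 0.2299951660837446
y1 [ 0.0289 -0.0141] -0.45280844790031893
red [0.0196 0.0253] 0.9116622198748202
y2 [ 0.0138 -0.0287] -1.1234029751779018
pointer [0.6131 0.0024] [0.5909 0.0137] [0.602  0.0081] 0.024913192307573107 -0.4727261268305515
wing [0.5767 0.1337] [0.5468 0.1292] [0.5617 0.1315] 0.030166023071426365 0.14946409306494962
wingside [0.5733 0.1411] [0.5483 0.1312] [0.5608 0.1361] 0.02691604137683021 0.3797362078651975
[[ 0.9687  0.2481 -0.0002]
 [ 0.2481 -0.9687  0.0021]
 [ 0.0003 -0.0021 -1.    ]]
```

Emit:
move_arm --moves '[[1,[0.0288,-0.0272,0],[0,0,0]],[1,[0.0288,-0.0272,0],[0,0,0]],[1,[0.0288,-0.0272,0],[0,0,0]],[1,[0.0288,-0.0272,0],[0,0,0]],[1,[0.0288,-0.0272,0],[0,0,0]],[1,[0.0288,-0.0272,0],[0,0,0]],[1,[0.0288,-0.0272,0],[0,0,0]],[1,[0.0288,-0.0272,0],[0,0,0]],[1,[0.0288,-0.0272,0],[0,0,0]],[1,[0.0288,-0.0272,0],[0,0,0]]]' --grip_force 40

```text
time: 0.93
eef_pos: [0.3794, -0.3169, 0.21]
tcp_rot: [0.992, 0.125, -0.0, -0.0]
contact_force: [-0.1, -0.2, -0.4]
opening: 1.002
finger_force: 0.0
```

Emit:
move_arm --moves '[[1,[0.0288,-0.0272,0],[0,0,0]],[1,[0.0288,-0.0272,0],[0,0,0]],[1,[0.0288,-0.0272,0],[0,0,0]],[1,[0.0288,-0.0272,0],[0,0,0]],[1,[0.0288,-0.0272,0],[0,0,0]],[1,[0.0288,-0.0272,0],[0,0,0]],[1,[0.0288,-0.0272,0],[0,0,0]],[1,[0.0288,-0.0272,0],[0,0,0]],[1,[0.0288,-0.0272,0],[0,0,0]],[1,[0.0288,-0.0272,0],[0,0,0]]]'

```text
time: 1.77
eef_pos: [0.5909, 0.0181, 0.2099]
tcp_rot: [0.992, 0.125, -0.0, -0.0]
contact_force: [0.3, -1.1, -0.2]
opening: 1.003
finger_force: 0.0
```

Emit:
move_arm --moves '[[0.5,[0,0,0],[0,0,0.118]],[0.5,[0,0,0],[0,0,0.118]],[0.5,[0,0,0],[0,0,0.118]],[0.5,[0,0,0],[0,0,0.118]],[0.5,[0,0,0],[0,0,0.118]],[0.5,[0,0,0],[0,0,0.118]],[0.5,[0,0,0],[0,0,0]],[0.5,[0,0,0],[0,0,0]],[0.5,[0,0,0],[0,0,0]],[0.5,[0,0,0],[0,0,0]]]'

```text
time: 2.6
eef_pos: [0.5904, 0.0161, 0.2102]
tcp_rot: [0.974, -0.226, -0.0, 0.0]
contact_force: [0.5, -0.3, 0.6]
opening: 0.499
finger_force: 0.0
```

```bash
cat > st.py <<'E'
from h import *
np.set_printoptions(precision=4,suppress=True)
s=get_state();M=R.from_quat(s['tcp_rot']).as_matrix()
print(s['time'],s['eef_pos'],"a",np.arctan2(M[1,0],M[0,0]),"tz",M[:,2],"q",s['qpos'],"F",s['contact_force'],"T",s['wrist_torque'],"op",s['opening'],"ff",s['finger_force'])
for n,p in(("knob",(.5912,.0160)),("plug",(.5615,.1335))):
    e=M[:2,:2].T@(np.array(p)-s['eef_pos'][:2]); print(n,"tool dx dy",e)
E
python3 st.py
python3 - <<'E'
from h import *
a=read_camera("top")[160:240,220:360][:,:,::-1];b=read_camera("side")[160:260,200:340][:,:,::-1]
cv2.imwrite("pics/c1.png",np.vstack([cv2.resize(a,None,fx=3.5,fy=3.5,interpolation=2),cv2.resize(b[:88],None,fx=3.5,fy=3.5,interpolation=2)]))
E
```

```text
2.6 [0.5904 0.0161 0.2102] a -0.4554954414352267 tz [-0.0003  0.0001 -1.    ] q [-0.1444  0.1027  1.7898  0.      1.2495  1.8818] F [ 0.4529 -0.3144  0.582 ] T [-0.0291 -0.0358 -0.0174] op 0.4994089975150892 ff 0.0
knob tool dx dy [ 0.0007 -0.0003]
plug tool dx dy [-0.0776 -0.0927]
```

View pics/c1.png

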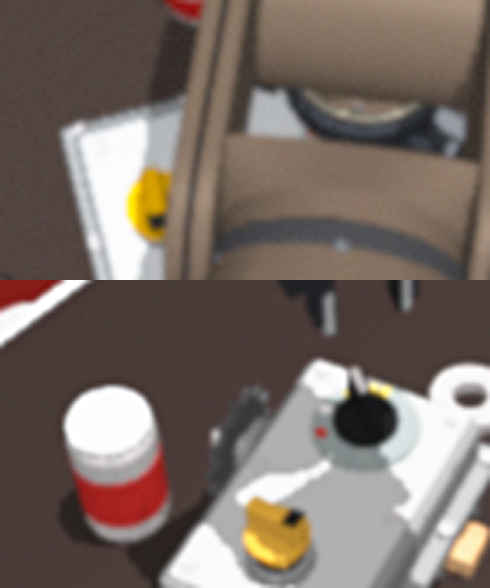

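The fingers straddle the knob. I'll descend about 72 mm and close.

Emit:
move_arm --moves '[[0.5,[0,0,0.012],[0,0,0]],[0.5,[0,0,0.012],[0,0,0]],[0.5,[0,0,0.012],[0,0,0]],[0.5,[0,0,0.012],[0,0,0]],[0.5,[0,0,0.012],[0,0,0]],[0.5,[0,0,0.012],[0,0,0]],[0.5,[0,0,0],[0,0,0]],[0.3,[0,0,0],[0,0,0]],[0.2,[0,0,0],[0,0,0]],[0,[0,0,0],[0,0,0]]]'

```text
time: 3.53
eef_pos: [0.5913, 0.016, 0.1395]
tcp_rot: [0.974, -0.227, 0.001, -0.0]
contact_force: [-0.3, -0.0, -0.7]
opening: 0.084
finger_force: 0.0
```

Emit:
move_arm --moves '[[0,[0,0,0],[0,0,0]],[0,[0,0,0],[0,0,0]],[0,[0,0,0],[0,0,0]],[0,[0,0,0],[0,0,0]],[0,[0,0,0],[0,0,0]],[0,[0,0,0],[0,0,0]],[0,[0,0,0],[0,0,0]],[0,[0,0,0],[0,0,0]],[0,[0,0,0],[0,0,0]],[0,[0,0,0],[0,0,0]]]'

```text
time: 4.37
eef_pos: [0.5905, 0.0161, 0.1384]
tcp_rot: [0.974, -0.227, -0.0, -0.0]
contact_force: [-0.5, 0.1, 0.4]
opening: 0.001
finger_force: 0.0
```

```bash
python3 st.py
```

```text
4.3667 [0.5905 0.0161 0.1384] a -0.45715617035349293 tz [-0.0001  0.     -1.    ] q [-0.1444  0.172   1.85    0.      1.1197  1.8835] F [-0.4751  0.1304  0.4079] T [-0.0335 -0.0131  0.0207] op 0.0013378888136923962 ff 0.0
knob tool dx dy [ 0.0007 -0.0002]
plug tool dx dy [-0.0778 -0.0925]
```

Run:
```python
from h import *
b=read_camera("side")[160:250,240:360][:,:,::-1]
cv2.imwrite("pics/c2.png",cv2.resize(b,None,fx=6,fy=6,interpolation=2))
```

```text
(no output)
```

View pics/c2.png

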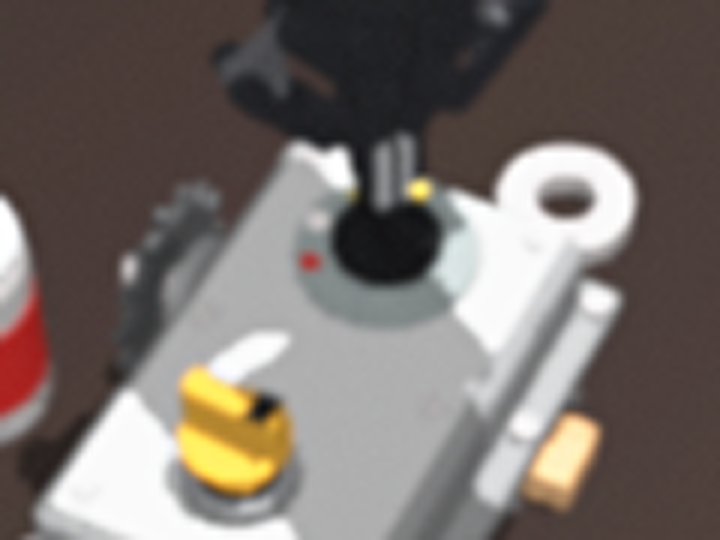

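Run:
```python
from h import *
np.set_printoptions(precision=1,suppress=True)
c=camera_params("side");K=np.array([[c['fx'],0,c['cx']],[0,c['fy'],c['cy']],[0,0,1]])
def P(p): 
    q=cv2.projectPoints(np.array([p],float),c['rvec'],c['tvec'],K,np.array([c['k1'],0,0,0]))[0][0,0]; return (q-[240,160]+.5)*6-.5
e=get_state()['eef_pos']; print("tcp",P(e),"tcp+20",P(e+[0,0,.02]))
print("cam",np.round(ray("side",(1,1))[0],3),np.round(ray("top",(1,1))[0],3))
for z in(.118,.131,.157):print(z,P((.5912,.016,z)),"ptr",P((.5912+.0196,.016-.0097,z)),"tail",P((.5912-.0196,.016+.0097,z)))
a=read_camera("side")[160:250,240:360]
print(a[20:50:2,52:82:2].sum(2)//3)
```

```text
tcp [389.9 221.9] tcp+20 [388.9 188.7]
cam [0.1 0.5 1. ] [0.4 0.  1. ]
0.118 [389.8 253.9] ptr [369.1 215.6] tail [410.9 293.1]
0.131 [389.1 233. ] ptr [368.3 194.6] tail [410.4 272.3]
0.157 [387.8 190.1] ptr [366.6 151.5] tail [409.5 229.7]
[[ 32  34  34  34  33  33  32  31  33  39  58  64  64  66  65]
 [ 29  29  31  33  32  32  42  77  66  45  65  65  66  66  65]
 [120  76 131  50  32  66 110 105 114  48  65  64  66  65  64]
 [233 242 254 114  28  92 135  98 114  46  65  66  64  65  66]
 [188 246 254 164  28  90 135  98 112  49  64  64  64  65  64]
 [173 197 245 204  39  87 133 100 159 181 104  70  65  60  61]
 [171 154 147 123  33  89 136  94 156 182 136 156 198 139  76]
 [160 140 116  56  18  64  90  41  34  56 116 141 229 250 245]
 [197 172  62  22  20  22  26  21  22  21  58 125 153 238 251]
 [162 133  31  22  24  20  21  25  26  25  37 127 177 224 248]
 [134 114  25  24  26  23  19  23  23  32  47 180 225 223 241]
 [116 122  43  22  24  24  20  20  21  20  69 208 223 222 239]
 [111 132  88  28  22  21  22  22  21  35 152 224 223 220 240]
 [135 138 131  96  53  30  25  33  48  91 162 215 223 220 248]
 [133 137 136 135 126 118 117 117 123 131 132 176 212 238 251]]
```

The image shows the shut fingertips about 10 mm above the nominal TCP, so they closed just over the bar. I'll open, go to the stated grip height (TCP about 0.126), and close.

Emit:
move_arm --moves '[[0.5,[0,0,-0.005],[0,0,0]],[0.5,[0,0,0],[0,0,0]],[0.5,[0,0,0],[0,0,0]],[0.5,[0,0,0],[0,0,0]],[0.5,[0,0,0],[0,0,0]],[0.5,[0,0,0.005],[0,0,0]],[0.5,[0,0,0.004],[0,0,0]],[0.5,[0,0,0.004],[0,0,0]],[0.5,[0,0,0.004],[0,0,0]],[0.5,[0,0,0],[0,0,0]]]'

```text
time: 5.3
eef_pos: [0.5896, 0.0162, 0.1248]
tcp_rot: [0.974, -0.227, -0.001, 0.0]
contact_force: [-0.7, -0.6, -0.2]
opening: 0.501
finger_force: 0.0
```

Emit:
move_arm --moves '[[0.3,[0,0,0],[0,0,0]],[0.2,[0,0,0],[0,0,0]],[0,[0,0,0],[0,0,0]],[0,[0,0,0],[0,0,0]],[0,[0,0,0],[0,0,0]],[0,[0,0,0],[0,0,0]],[0,[0,0,0],[0,0,0]],[0,[0,0,0],[0,0,0]],[0,[0,0,0],[0,0,0]],[0,[0,0,0],[0,0,0]]]'

```text
time: 6.13
eef_pos: [0.5906, 0.0158, 0.1267]
tcp_rot: [0.974, -0.227, 0.0, 0.0]
contact_force: [-2.3, -2.3, 2.5]
opening: 0.123
finger_force: 41.8
```

```bash
python3 st.py
```

```text
6.1333 [0.5906 0.0158 0.1267] a -0.4571145080160312 tz [ 0.0001 -0.0005 -1.    ] q [-0.1446  0.1853  1.8577 -0.0006  1.0984  1.8835] F [-2.2762 -2.2519  2.5316] T [-0.264   0.3563  0.0567] op 0.12305952605694423 ff 41.756229400634766
knob tool dx dy [ 0.0005 -0.0005]
plug tool dx dy [-0.078  -0.0928]
```

Gripped. Now I'll turn it anticlockwise 0.70 rad.

Emit:
move_arm --moves '[[0,[0,0,0],[0,0,-0.1]],[0,[0,0,0],[0,0,-0.1]],[0,[0,0,0],[0,0,-0.1]],[0,[0,0,0],[0,0,-0.1]],[0,[0,0,0],[0,0,-0.1]],[0,[0,0,0],[0,0,-0.1]],[0,[0,0,0],[0,0,-0.1]],[0,[0,0,0],[0,0,0]],[0,[0,0,0],[0,0,0]],[0,[0,0,0],[0,0,0]]]'

```text
time: 6.97
eef_pos: [0.5905, 0.0153, 0.1267]
tcp_rot: [0.993, 0.12, -0.0, 0.001]
contact_force: [-1.3, -4.4, 3.3]
opening: 0.121
finger_force: 41.8
```

```bash
python3 st.py
```

```text
6.9667 [0.5905 0.0153 0.1267] a 0.24043279080413107 tz [-0.0002 -0.0016 -1.    ] q [-0.145   0.1853  1.8578 -0.0018  1.0985  1.1862] F [-1.3048 -4.4116  3.3196] T [-0.7047  0.4116  0.1067] op 0.12088237671453685 ff 41.82538032531738
knob tool dx dy [ 0.0008 -0.0005]
plug tool dx dy [-0.     -0.1217]
```

Emit:
move_arm --moves '[[0.5,[0,0,0],[0,0,0]],[0.5,[0,0,0],[0,0,0]],[0.5,[0,0,0],[0,0,0]],[0.5,[0,0,0],[0,0,0]],[0.5,[0,0,-0.02],[0,0,0]],[0.5,[0,0,-0.03],[0,0,0]],[0.5,[0,0,-0.03],[0,0,0]],[0.5,[0,0,0],[0,0,0]],[0.5,[0,0,0],[0,0,0]],[0.5,[0,0,0],[0,0,0]]]'

```text
time: 7.8
eef_pos: [0.5902, 0.0164, 0.2058]
tcp_rot: [0.993, 0.121, -0.0, -0.0]
contact_force: [-0.7, -1.0, -0.5]
opening: 0.5
finger_force: 0.0
```

```bash
python3 st.py
python3 - <<'E'
from h import *
b=read_camera("side")[170:260,250:340][:,:,::-1]
cv2.imwrite("pics/c3.png",cv2.resize(b,None,fx=6.6,fy=6.6,interpolation=2))
S2=lambda u,v:((u+.5)/6-.5+240,(v+.5)/6-.5+160)
p,q=at("side",S2(192,378),.172),at("side",S2(268,408),.172);print(p,q,np.arctan2(*(p-q)[::-1]))
E
```

```text
7.8 [0.5902 0.0164 0.2058] a 0.24264528262885693 tz [-0.0006  0.0005 -1.    ] q [-0.1442  0.106   1.7944  0.0004  1.2418  1.1839] F [-0.6772 -1.0158 -0.4805] T [0.0201 0.0548 0.0045] op 0.5000765450557504 ff 0.0
knob tool dx dy [0.0009 0.0006]
plug tool dx dy [ 0.0003 -0.1206]
[0.57736286 0.13883794] [0.5472427  0.13089087] 0.2579666545937068
```

View pics/c3.png

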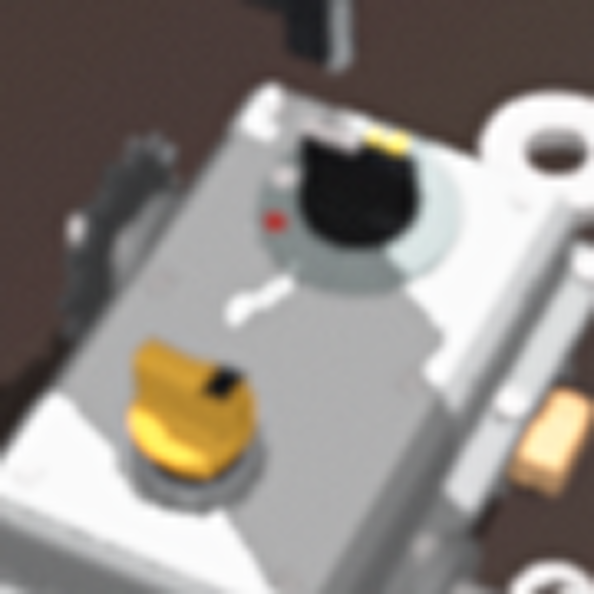

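Knob bar is at the white dot (neutral). The plug wing is at yaw about 0.13. Moving over the plug.

Emit:
move_arm --moves '[[0.5,[0,-0.0303,0],[0,0,0]],[0.5,[0,-0.0303,0],[0,0,0]],[0.5,[0,-0.0303,0],[0,0,0]],[0.5,[0,-0.0303,0],[0,0,0]],[0.5,[0,0,0],[0,0,0.11]],[0.5,[0,0,0],[0,0,0]],[0.5,[0,0,0],[0,0,0]],[0.5,[0,0,0],[0,0,0]],[0.5,[0,0,0],[0,0,0]],[0.5,[0,0,0],[0,0,0]]]' --grip_force 20

```text
time: 8.68
eef_pos: [0.5615, 0.1329, 0.2061]
tcp_rot: [0.998, 0.066, -0.0, 0.0]
contact_force: [0.6, -0.5, 0.5]
opening: 0.499
finger_force: 0.0
```

```bash
python3 st.py
python3 - <<'E'
from h import *
b=read_camera("side")[170:260,250:340][:,:,::-1]
cv2.imwrite("pics/c4.png",cv2.resize(b,None,fx=6.6,fy=6.6,interpolation=2))
E
```

```text
8.6833 [0.5615 0.1329 0.2061] a 0.13234699842947478 tz [-0.0005 -0.0001 -1.    ] q [ 0.0566  0.076   1.8262 -0.      1.24    1.4951] F [ 0.581  -0.5074  0.533 ] T [0.0243 0.0534 0.0328] op 0.49885830950836135 ff 0.0
knob tool dx dy [0.014  0.1198]
plug tool dx dy [ 0.0001 -0.0006]
```

View pics/c4.png

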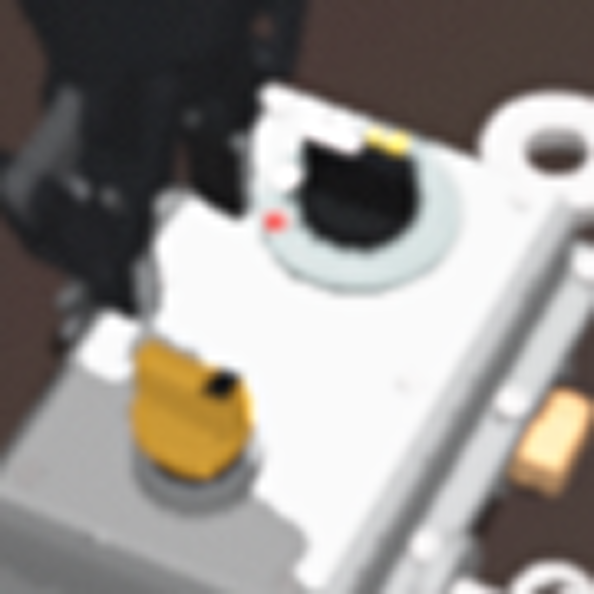

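The fingers are above the plug. Descend 64 mm, then close gently.

Emit:
move_arm --moves '[[0.5,[0,-0.001,0.012],[0,0,0]],[0.5,[0,0,0.012],[0,0,0]],[0.5,[0,0,0.012],[0,0,0]],[0.5,[0,0,0.012],[0,0,0]],[0.5,[0,0,0.01],[0,0,0]],[0.5,[0,0,0.006],[0,0,0]],[0.5,[0,0,0],[0,0,0]],[0.4,[0,0,0],[0,0,0]],[0.3,[0,0,0],[0,0,0]],[0.25,[0,0,0],[0,0,0]]]' --grip_force 20

```text
time: 9.57
eef_pos: [0.5619, 0.1348, 0.1434]
tcp_rot: [0.998, 0.066, 0.001, -0.0]
contact_force: [0.7, -0.1, 0.4]
opening: 0.252
finger_force: 0.0
```

Emit:
move_arm --moves '[[0.2,[0,0,0],[0,0,0]],[0.15,[0,0,0],[0,0,0]],[0.1,[0,0,0],[0,0,0]],[0,[0,0,0],[0,0,0]],[0,[0,0,0],[0,0,0]],[0,[0,0,0],[0,0,0]],[0,[0,0,0],[0,0,0]],[0,[0,0,0],[0,0,0]],[0,[0,0,0],[0,0,0]],[0,[0,0,0],[0,0,0]]]'

```text
time: 10.4
eef_pos: [0.5617, 0.1338, 0.1433]
tcp_rot: [0.998, 0.066, 0.0, 0.001]
contact_force: [-1.4, -5.2, 4.7]
opening: 0.131
finger_force: 23.3
```

```bash
python3 st.py
```

```text
10.4 [0.5617 0.1338 0.1433] a 0.13294590140374257 tz [ 0.0009 -0.0018 -1.    ] q [ 0.0591  0.1377  1.8792 -0.0021  1.1239  1.4979] F [-1.3659 -5.167   4.6588] T [-0.9835  0.2283 -0.0587] op 0.13054256644586856 ff 23.28253448009491
knob tool dx dy [0.0136 0.1207]
plug tool dx dy [-0.0002  0.0003]
```

Plug gripped. Turning backward with slight down-pressure.

Emit:
move_arm --moves '[[0,[0,0.001,0.001],[0,0,-0.03]],[0,[0,0,0],[0,0,-0.03]],[0,[0,0,0],[0,0,-0.03]],[0,[0,0,0],[0,0,-0.03]],[0,[0,0,0],[0,0,-0.03]],[0,[0,0,0],[0,0,-0.03]],[0,[0,0,0],[0,0,-0.03]],[0,[0,0,0],[0,0,-0.03]],[0,[0,0,0],[0,0,0]],[0,[0,0,0],[0,0,0]]]'

```text
time: 11.23
eef_pos: [0.5617, 0.1338, 0.1434]
tcp_rot: [0.983, 0.185, 0.0, -0.0]
contact_force: [-2.5, -3.5, 8.3]
opening: 0.131
finger_force: 23.7
```

```bash
python3 st.py
```

```text
11.2333 [0.5617 0.1338 0.1434] a 0.37264948686130767 tz [ 0.0007  0.0003 -1.    ] q [0.0581 0.1375 1.8793 0.0003 1.124  1.2562] F [-2.5483 -3.5049  8.3295] T [-0.4876  0.5726  0.0106] op 0.13069752417098152 ff 23.715121150016785
knob tool dx dy [-0.0154  0.1205]
plug tool dx dy [-0.0003  0.0002]
```

Emit:
move_arm --moves '[[0,[0,0,0],[0,0,-0.03]],[0,[0,0,0],[0,0,-0.03]],[0,[0,0,0],[0,0,-0.03]],[0,[0,0,0],[0,0,-0.03]],[0,[0,0,0],[0,0,-0.03]],[0,[0,0,0],[0,0,-0.03]],[0,[0,0,0],[0,0,-0.03]],[0,[0,0,0],[0,0,-0.03]],[0,[0,0,0],[0,0,0]],[0,[0,0,0],[0,0,0]]]'

```text
time: 12.07
eef_pos: [0.5617, 0.134, 0.1435]
tcp_rot: [0.953, 0.302, 0.0, -0.0]
contact_force: [-3.8, -2.4, 8.7]
opening: 0.132
finger_force: 23.8
```

Emit:
move_arm --moves '[[0,[0,0,0],[0,0,-0.03]],[0,[0,0,0],[0,0,-0.03]],[0,[0,0,0],[0,0,-0.03]],[0,[0,0,0],[0,0,-0.03]],[0,[0,0,0],[0,0,-0.03]],[0,[0,0,0],[0,0,-0.03]],[0,[0,0,0],[0,0,-0.03]],[0,[0,0,0],[0,0,-0.03]],[0,[0,0,0],[0,0,0]],[0,[0,0,0],[0,0,0]]]'

```text
time: 12.9
eef_pos: [0.5616, 0.134, 0.1435]
tcp_rot: [0.911, 0.414, 0.0, -0.0]
contact_force: [-4.1, -2.9, 8.9]
opening: 0.13
finger_force: 23.8
```

Emit:
move_arm --moves '[[0,[0,0,0],[0,0,-0.03]],[0,[0,0,0],[0,0,-0.03]],[0,[0,0,0],[0,0,-0.03]],[0,[0,0,0],[0,0,-0.03]],[0,[0,0,0],[0,0,-0.03]],[0,[0,0,0],[0,0,-0.03]],[0,[0,0,0],[0,0,-0.03]],[0,[0,0,0],[0,0,-0.03]],[0,[0,0,0],[0,0,0]],[0,[0,0,0],[0,0,0]]]'

```text
time: 13.73
eef_pos: [0.5615, 0.1341, 0.1434]
tcp_rot: [0.854, 0.52, 0.0, -0.0]
contact_force: [-4.9, -2.4, 9.2]
opening: 0.13
finger_force: 23.8
```

```bash
python3 st.py
```

```text
13.7333 [0.5615 0.1341 0.1434] a 1.092671186016486 tz [ 0.0002  0.0008 -1.    ] q [0.0584 0.1374 1.8793 0.0009 1.1246 0.5361] F [-4.9387 -2.3977  9.2299] T [-0.31    0.648  -0.0113] op 0.13043256983147866 ff 23.76564860343933
knob tool dx dy [-0.0912  0.0807]
plug tool dx dy [-0.0005  0.0003]
```

Emit:
move_arm --moves '[[0,[0,0,0],[0,0,-0.03]],[0,[0,0,0],[0,0,-0.03]],[0,[0,0,0],[0,0,-0.03]],[0,[0,0,0],[0,0,-0.03]],[0,[0,0,0],[0,0,-0.03]],[0,[0,0,0],[0,0,-0.03]],[0,[0,0,0],[0,0,-0.03]],[0,[0,0,0],[0,0,-0.03]],[0,[0,0,0],[0,0,0]],[0,[0,0,0],[0,0,0]]]'

```text
time: 14.57
eef_pos: [0.5613, 0.1342, 0.1408]
tcp_rot: [0.786, 0.618, 0.0, -0.0]
contact_force: [1.0, -0.2, -1.2]
opening: 0.133
finger_force: 22.7
```

Emit:
move_arm --moves '[[0,[0,0,0],[0,0,-0.03]],[0,[0,0,0],[0,0,-0.03]],[0,[0,0,0],[0,0,-0.03]],[0,[0,0,0],[0,0,-0.03]],[0,[0,0,0],[0,0,-0.03]],[0,[0,0,0],[0,0,-0.03]],[0,[0,0,0],[0,0,-0.03]],[0,[0,0,0],[0,0,-0.03]],[0,[0,0,0],[0,0,0]],[0,[0,0,0],[0,0,0]]]'

```text
time: 15.4
eef_pos: [0.5611, 0.1341, 0.1407]
tcp_rot: [0.707, 0.707, 0.0, -0.001]
contact_force: [0.7, -0.2, -1.5]
opening: 0.136
finger_force: 22.7
```

Dropped: z fell 2.7 mm and the force went slack, at between 0.96 and 1.2 rad back. I'll press it down the rest of the pitch.

Emit:
move_arm --moves '[[0,[0,0,0.0005],[0,0,0]],[0,[0,0,0.0005],[0,0,0]],[0,[0,0,0.0005],[0,0,0]],[0,[0,0,0.0005],[0,0,0]],[0,[0,0,0],[0,0,0]],[0,[0,0,0],[0,0,0]],[0,[0,0,0],[0,0,0]],[0,[0,0,0],[0,0,0]],[0,[0,0,0],[0,0,0]],[0,[0,0,0],[0,0,0]]]'

```text
time: 16.23
eef_pos: [0.5613, 0.1341, 0.1403]
tcp_rot: [0.706, 0.708, 0.0, -0.0]
contact_force: [-2.9, -0.1, 4.5]
opening: 0.129
finger_force: 23.4
```

```bash
python3 st.py
```

```text
16.2333 [0.5613 0.1341 0.1403] a 1.5726464988871418 tz [-0.0002  0.0008 -1.    ] q [0.0584 0.1406 1.8818 0.0009 1.1193 0.0562] F [-2.8694 -0.1116  4.4704] T [ 0.2346  0.5171 -0.0389] op 0.12935726565997527 ff 23.395653069019318
knob tool dx dy [-0.1182  0.0297]
plug tool dx dy [-0.0006  0.0002]
```

Resting on the next thread. Now forward 2.2 rad, the first of three strokes.

Emit:
move_arm --moves '[[0,[0,0,7e-05],[0,0,0.11]],[0,[0,0,7e-05],[0,0,0.11]],[0,[0,0,7e-05],[0,0,0.11]],[0,[0,0,7e-05],[0,0,0.11]],[0,[0,0,7e-05],[0,0,0.11]],[0,[0,0,7e-05],[0,0,0.11]],[0,[0,0,7e-05],[0,0,0.11]],[0,[0,0,7e-05],[0,0,0.11]],[0,[0,0,7e-05],[0,0,0.11]],[0,[0,0,7e-05],[0,0,0.11]]]'

```text
time: 17.07
eef_pos: [0.5617, 0.1338, 0.1396]
tcp_rot: [0.973, 0.232, 0.0, 0.0]
contact_force: [-1.7, 0.9, 3.5]
opening: 0.126
finger_force: 23.3
```

Emit:
move_arm --moves '[[0,[0,0,7e-05],[0,0,0.11]],[0,[0,0,7e-05],[0,0,0.11]],[0,[0,0,7e-05],[0,0,0.11]],[0,[0,0,7e-05],[0,0,0.11]],[0,[0,0,7e-05],[0,0,0.11]],[0,[0,0,7e-05],[0,0,0.11]],[0,[0,0,7e-05],[0,0,0.11]],[0,[0,0,7e-05],[0,0,0.11]],[0,[0,0,7e-05],[0,0,0.11]],[0,[0,0,7e-05],[0,0,0.11]]]'

```text
time: 17.9
eef_pos: [0.5616, 0.1333, 0.1389]
tcp_rot: [0.95, -0.311, 0.0, 0.0]
contact_force: [-2.5, -0.1, 5.0]
opening: 0.135
finger_force: 23.3
```

```bash
python3 st.py
```

```text
17.9 [0.5616 0.1333 0.1389] a -0.6322252163001947 tz [ 0.0006 -0.0011 -1.    ] q [ 0.0578  0.1424  1.8827 -0.0013  1.116   2.2614] F [-2.5325 -0.1044  4.9614] T [-0.1581  0.4656  0.0366] op 0.13473772143145746 ff 23.345681726932526
knob tool dx dy [0.0931 0.0771]
plug tool dx dy [-0.0002 -0.0001]
```

Tracking the pitch exactly. Release, turn the hand back by π, and regrip.

Emit:
move_arm --moves '[[0.3,[0,0,0],[0,0,0]],[0.8,[0,0,0],[0,0,0]],[0.8,[0,0,0],[0,0,0]],[0.8,[0,0,0],[0,0,0]],[0.8,[0,0,0],[0,0,0]],[0.8,[0,0,0],[0,0,0]],[0.8,[0,0,0],[0,0,-0.12]],[0.8,[0,0,0],[0,0,-0.12]],[0.8,[0,0,0],[0,0,-0.12]],[0.8,[0,0,0],[0,0,-0.12]]]'

```text
time: 18.73
eef_pos: [0.5614, 0.1337, 0.138]
tcp_rot: [0.998, -0.07, 0.0, -0.0]
contact_force: [-0.4, 0.1, -0.7]
opening: 0.799
finger_force: 0.0
```

Emit:
move_arm --moves '[[0.8,[0,0,0],[0,0,-0.12]],[0.8,[0,0,0],[0,0,-0.12]],[0.8,[0,0,0],[0,0,-0.12]],[0.8,[0,0,0],[0,0,-0.12]],[0.8,[0,0,0],[0,0,-0.12]],[0.8,[0,0,0],[0,0,-0.12]],[0.8,[0,0,0],[0,0,-0.12]],[0.8,[0,0,0],[0,0,-0.12]],[0.8,[0,0,0],[0,0,-0.12]],[0.8,[0,0,0],[0,0,-0.12]]]'

```text
time: 19.57
eef_pos: [0.5614, 0.1337, 0.138]
tcp_rot: [0.863, 0.505, 0.0, 0.0]
contact_force: [-0.3, -1.1, -0.2]
opening: 0.798
finger_force: 0.0
```

Emit:
move_arm --moves '[[0.8,[0,0,0],[0,0,-0.12]],[0.8,[0,0,0],[0,0,-0.12]],[0.8,[0,0,0],[0,0,-0.12]],[0.8,[0,0,0],[0,0,-0.12]],[0.8,[0,0,0],[0,0,-0.12]],[0.8,[0,0,0],[0,0,-0.12]],[0.8,[0,0,0],[0,0,-0.12]],[0.8,[0,0,0],[0,0,-0.12]],[0.8,[0,0,0],[0,0,-0.12]],[0.8,[0,0,0],[0,0,-0.12]]]'

```text
time: 20.4
eef_pos: [0.5614, 0.1337, 0.138]
tcp_rot: [0.427, 0.904, -0.0, 0.0]
contact_force: [-0.4, -0.4, 0.4]
opening: 0.798
finger_force: 0.0
```

```bash
python3 st.py
```

```text
20.4 [0.5614 0.1337 0.138 ] a 2.2592758562961044 tz [ 0.0001 -0.0001 -1.    ] q [ 0.0581  0.1433  1.8835 -0.0001  1.1147 -0.6304] F [-0.4167 -0.3908  0.4193] T [0.0304 0.0316 0.0174] op 0.7979599063111962 ff 0.0
knob tool dx dy [-0.1098 -0.0518]
plug tool dx dy [-0.0002 -0.0001]
```

Emit:
move_arm --moves '[[0.8,[0,0,0],[0,0,-0.125]],[0.6,[0,0,0],[0,0,-0.125]],[0.4,[0,0,0],[0,0,0]],[0.3,[0,0,0],[0,0,0]],[0.2,[0,0,0],[0,0,0]],[0,[0,0,0],[0,0,0]],[0,[0,0,0],[0,0,0]],[0,[0,0,0],[0,0,0]],[0,[0,0,0],[0,0,0]],[0,[0,0,0],[0,0,0]]]'

```text
time: 21.23
eef_pos: [0.5613, 0.1336, 0.1381]
tcp_rot: [0.314, 0.949, -0.0, -0.0]
contact_force: [-1.6, -1.6, 1.0]
opening: 0.133
finger_force: 22.4
```

```bash
python3 st.py
```

```text
21.2333 [0.5613 0.1336 0.1381] a 2.502482177576759 tz [-0.0003 -0.0003 -1.    ] q [ 0.058   0.1431  1.8835 -0.0003  1.1153 -0.8736] F [-1.6294 -1.5941  0.9945] T [-0.1503  0.182   0.0369] op 0.13310137654686827 ff 22.373522222042084
knob tool dx dy [-0.0941 -0.0765]
plug tool dx dy [-0.0002  0.0001]
```

Emit:
move_arm --moves '[[0,[0,0,0.0005],[0,0,0.11]],[0,[0,0,7e-05],[0,0,0.11]],[0,[0,0,7e-05],[0,0,0.11]],[0,[0,0,7e-05],[0,0,0.11]],[0,[0,0,7e-05],[0,0,0.11]],[0,[0,0,7e-05],[0,0,0.11]],[0,[0,0,7e-05],[0,0,0.11]],[0,[0,0,7e-05],[0,0,0.11]],[0,[0,0,7e-05],[0,0,0.11]],[0,[0,0,7e-05],[0,0,0.11]]]'

```text
time: 22.07
eef_pos: [0.5612, 0.1335, 0.1373]
tcp_rot: [0.766, 0.643, -0.0, -0.0]
contact_force: [-2.4, -1.9, 2.5]
opening: 0.129
finger_force: 22.6
```

Emit:
move_arm --moves '[[0,[0,0,7e-05],[0,0,0.11]],[0,[0,0,7e-05],[0,0,0.11]],[0,[0,0,7e-05],[0,0,0.11]],[0,[0,0,7e-05],[0,0,0.11]],[0,[0,0,7e-05],[0,0,0.11]],[0,[0,0,7e-05],[0,0,0.11]],[0,[0,0,7e-05],[0,0,0.11]],[0,[0,0,7e-05],[0,0,0.11]],[0,[0,0,7e-05],[0,0,0.11]],[0,[0,0,7e-05],[0,0,0.11]]]'

```text
time: 22.9
eef_pos: [0.5611, 0.1336, 0.1367]
tcp_rot: [0.989, 0.148, -0.001, 0.0]
contact_force: [-2.8, -1.1, 2.7]
opening: 0.133
finger_force: 22.6
```

```bash
python3 st.py
```

```text
22.9 [0.5611 0.1336 0.1367] a 0.2974433922683649 tz [-0.001  -0.0004 -1.    ] q [ 0.0581  0.1447  1.8845 -0.0004  1.1134  1.3316] F [-2.7578 -1.084   2.691 ] T [-0.1966  0.3617  0.0708] op 0.1326257971624708 ff 22.604263722896576
knob tool dx dy [-0.0056  0.1212]
plug tool dx dy [0.0004 0.0002]
```

Second stroke good. Regrip again.

Emit:
move_arm --moves '[[0.3,[0,0,0],[0,0,0]],[0.8,[0,0,0],[0,0,0]],[0.8,[0,0,0],[0,0,0]],[0.8,[0,0,0],[0,0,0]],[0.8,[0,0,0],[0,0,0]],[0.8,[0,0,0],[0,0,0]],[0.8,[0,0,0],[0,0,-0.12]],[0.8,[0,0,0],[0,0,-0.12]],[0.8,[0,0,0],[0,0,-0.12]],[0.8,[0,0,0],[0,0,-0.12]]]'

```text
time: 23.73
eef_pos: [0.5614, 0.1338, 0.1362]
tcp_rot: [0.923, 0.384, 0.0, -0.0]
contact_force: [0.3, 0.1, 0.1]
opening: 0.799
finger_force: 0.0
```

Emit:
move_arm --moves '[[0.8,[0,0,0],[0,0,-0.12]],[0.8,[0,0,0],[0,0,-0.12]],[0.8,[0,0,0],[0,0,-0.12]],[0.8,[0,0,0],[0,0,-0.12]],[0.8,[0,0,0],[0,0,-0.12]],[0.8,[0,0,0],[0,0,-0.12]],[0.8,[0,0,0],[0,0,-0.12]],[0.8,[0,0,0],[0,0,-0.12]],[0.8,[0,0,0],[0,0,-0.12]],[0.8,[0,0,0],[0,0,-0.12]]]'

```text
time: 24.57
eef_pos: [0.5614, 0.1337, 0.1362]
tcp_rot: [0.545, 0.839, 0.0, 0.0]
contact_force: [0.9, -0.9, 0.2]
opening: 0.801
finger_force: 0.0
```

Emit:
move_arm --moves '[[0.8,[0,0,0],[0,0,-0.12]],[0.8,[0,0,0],[0,0,-0.12]],[0.8,[0,0,0],[0,0,-0.12]],[0.8,[0,0,0],[0,0,-0.12]],[0.8,[0,0,0],[0,0,-0.12]],[0.8,[0,0,0],[0,0,-0.12]],[0.8,[0,0,0],[0,0,-0.12]],[0.8,[0,0,0],[0,0,-0.12]],[0.8,[0,0,0],[0,0,-0.12]],[0.8,[0,0,0],[0,0,-0.12]]]'

```text
time: 25.4
eef_pos: [0.5614, 0.1337, 0.1362]
tcp_rot: [-0.024, 1.0, 0.0, 0.0]
contact_force: [0.4, 0.5, -0.2]
opening: 0.804
finger_force: 0.0
```

Emit:
move_arm --moves '[[0.8,[0,0,0],[0,0,-0.125]],[0.6,[0,0,0],[0,0,-0.125]],[0.4,[0,0,0],[0,0,0]],[0.3,[0,0,0],[0,0,0]],[0.2,[0,0,0],[0,0,0]],[0,[0,0,0],[0,0,0]],[0,[0,0,0],[0,0,0]],[0,[0,0,0],[0,0,0]],[0,[0,0,0],[0,0,0]],[0,[0,0,0],[0,0,0]]]'

```text
time: 26.23
eef_pos: [0.5614, 0.1337, 0.1363]
tcp_rot: [-0.145, 0.989, -0.0, 0.0]
contact_force: [0.1, 0.2, 0.8]
opening: 0.133
finger_force: 22.4
```

```bash
python3 st.py
```

```text
26.2333 [0.5614 0.1337 0.1363] a -2.850708564105374 tz [ 0.0001 -0.     -1.    ] q [ 0.0581  0.1452  1.8847 -0.      1.1116 -1.8036] F [0.1017 0.2202 0.827 ] T [-0.0014  0.088  -0.0442] op 0.13343016251082426 ff 22.35822468996048
knob tool dx dy [ 0.0052 -0.1213]
plug tool dx dy [-0.     -0.0002]
```

Emit:
move_arm --moves '[[0,[0,0,0.0003],[0,0,0.11]],[0,[0,0,7e-05],[0,0,0.11]],[0,[0,0,7e-05],[0,0,0.11]],[0,[0,0,7e-05],[0,0,0.11]],[0,[0,0,7e-05],[0,0,0.11]],[0,[0,0,7e-05],[0,0,0.11]],[0,[0,0,7e-05],[0,0,0.11]],[0,[0,0,7e-05],[0,0,0.11]],[0,[0,0,7e-05],[0,0,0.11]],[0,[0,0,7e-05],[0,0,0.11]]]'

```text
time: 27.07
eef_pos: [0.5613, 0.1334, 0.1356]
tcp_rot: [0.396, 0.918, -0.0, 0.0]
contact_force: [-1.7, -0.8, 2.3]
opening: 0.133
finger_force: 22.5
```

Emit:
move_arm --moves '[[0,[0,0,7e-05],[0,0,0.11]],[0,[0,0,7e-05],[0,0,0.11]],[0,[0,0,7e-05],[0,0,0.11]],[0,[0,0,7e-05],[0,0,0.11]],[0,[0,0,7e-05],[0,0,0.11]],[0,[0,0,7e-05],[0,0,0.11]],[0,[0,0,7e-05],[0,0,0.11]],[0,[0,0,7e-05],[0,0,0.11]],[0,[0,0,7e-05],[0,0,0.11]],[0,[0,0,7e-05],[0,0,0.11]]]'

```text
time: 27.9
eef_pos: [0.5611, 0.1334, 0.1349]
tcp_rot: [0.818, 0.576, -0.001, 0.0]
contact_force: [-0.6, -0.8, 2.1]
opening: 0.132
finger_force: 22.5
```

Emit:
move_arm --moves '[[0,[0,0,0],[0,0,0]],[0,[0,0,0],[0,0,0]],[0,[0,0,0],[0,0,0]],[0,[0,0,0],[0,0,0]],[0,[0,0,0],[0,0,0]],[0,[0,0,0],[0,0,0]],[0,[0,0,0],[0,0,0]],[0,[0,0,0],[0,0,0]],[0,[0,0,0],[0,0,0]],[0,[0,0,0],[0,0,0]]]'

```text
time: 28.73
eef_pos: [0.5611, 0.1334, 0.1349]
tcp_rot: [0.816, 0.578, -0.001, 0.0]
contact_force: [-4.8, -2.7, 5.7]
opening: 0.131
finger_force: 22.9
```

```bash
python3 st.py
python3 - <<'E'
from h import *
b=read_camera("side")[170:260,250:340][:,:,::-1]
cv2.imwrite("pics/c5.png",cv2.resize(b,None,fx=6.6,fy=6.6,interpolation=2))
E
```

```text
28.7333 [0.5611 0.1334 0.1349] a 1.2334696517031642 tz [-0.0008 -0.0007 -1.    ] q [ 0.0579  0.1467  1.8858 -0.0008  1.1099  0.3956] F [-4.7989 -2.6875  5.6641] T [-0.4832  0.7393 -0.0118] op 0.1306950322467543 ff 22.911923825740814
knob tool dx dy [-0.1009  0.0672]
plug tool dx dy [0.0002 0.0003]
```

View pics/c5.png

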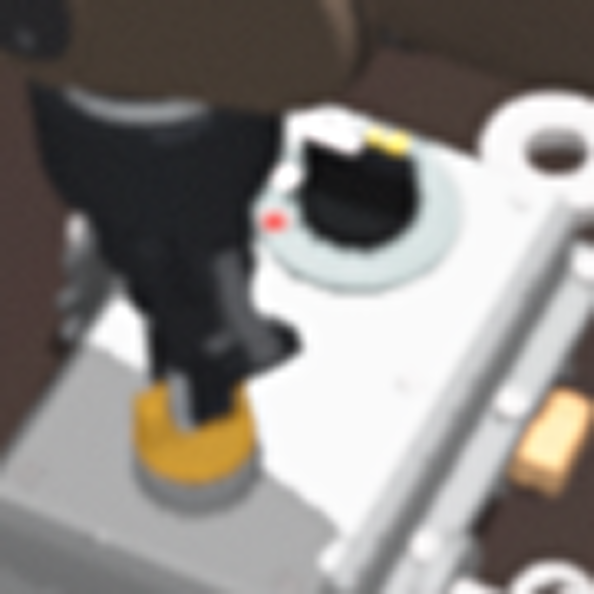

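The plug is gripped one turn into its thread, the selector is still at neutral, and the neighbouring bearing is untouched. Handing in.

```bash
python3 -c "
from plant import *
print(sign_off())"
```

```text
the job is handed in; nothing more can be done
None
```

I handed the job in at about 29 s, with no verdict returned. The selector is at neutral. The plug dropped about 1.1 rad back, is now about one turn forward of that, and is still gripped at about 23 N; its depth (about −8 mm) is inferred from tool height.

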